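# Lay out a soldering place

### The arm

A 6-joint arm with a two-finger parallel gripper is mounted at the origin on the work surface. World frame = base frame: x ahead of the robot, y to its left, z up, the work surface at z = 0. Lengths are in m, angles in rad, forces in N, time in s.
With the tool pointing down it reaches from about 0.275 to 0.975 m from the base axis. Payload 8.4 kg.
Tool frame: the origin (TCP) lies at the centre of the arm's flange, where the gripper is bolted on; the fingertips stand 190 mm ahead of it and the grasp point (between the pads) lies 171 mm ahead of it; z points along the fingers, y is the line along which they close (so a half turn about z gives the same grasp; the last joint's range is limited). The gripper opens to 92 mm and grips with 3 to 60 N. Pads are 20 mm wide; open, the fingers measure 128 mm over their backs; the gripper's body (75 mm by 189 mm) begins 69 mm behind the grasp point.
Start: joints at [1.117, 0.353, 1.633, -0, 1.155, -0.002], TCP at [0.273, 0.562, 0.405] pointing down, gripper open.
Joint ranges: [-2.63, 2.63], [-0.92, 2.1], [0.06, 2.66], [-1.3, 4.44], [0, 2.69], [-3.02, 3.02]. Speed limits (rad/s): [2.22, 2.22, 2.79, 3.14, 3.14, 3.14].

### API

Orientations are given as [roll, pitch, yaw] about the fixed x, y, z axes, in that order (R = Rz(yaw) Ry(pitch) Rx(roll)).
In Python, from plant import sense, read_camera, close_job gives the robot as it stands.
- The arm moves only by the tool arm_command, never from a script. Its argument "increments" is a list of rows, each a list of 4 numbers: the shift along the tool's x, y, z in m, then the turn about the tool's z in degrees. In form: [[x, y, z, roll], ...]. A call has 1 to 12 rows; each row is the pose to reach, as a shift and turn from the pose commanded when the call began, along the tool's axes at that moment; what a row does not reach only later rows make up. A row lasts 1/10 s, in which the tool goes at most 50 mm and 8.59 degrees, less where a joint would pass 70% of its speed; a pose out of reach is approached as far as the arm can. A call with a gripper value outside its range is refused whole. "jaw" is the opening in per cent of the stroke, from 0 (shut) to 100 (fully open), set as the call begins (left out, the last holds). The fingers move at their own pace and stop on an object; the grip force is fixed at half the most. Time passes only in rows, so rows that repeat a pose let the fingers close. It gives the time, the measured TCP pose, the force, the opening and the grip force at its end, in the units of the state.
- sense(): the state, without advancing time (a new reading comes with each control period).
- read_camera(name): name is "scene" or "side" or "wrist"; returns a dict with "pixels" (480x640x3 uint8, red, green, blue), "fx", "fy", "cx", "cy" (pixels), "world_to_cam" (4x4, takes a point from world to camera coordinates); the wrist camera has in their place "mount" (4x4, takes a point from camera to tool coordinates, whose origin is the TCP and whose axes are the flange's). Camera axes: x right, y up, looking along -z (the intrinsics and any distortion apply to the point x, -y, -z); pixel columns grow to the right and rows downward; lengths in m; the calibration is good to about 2 mm. A picture is of the moment at which its call begins: read the wrist's pose just before it. There is no depth.
- close_job(): hands the job in; it is judged then, once.
The state is a dict: "time_s": time; "q": joint angles; "dq": joint speeds; "joint_efforts": joint torques, N m; "tcp_pos": TCP position; "ee_rot": TCP orientation; "force": force on the tool from outside, world axes, zero at the start; "torque": the same for the moment, N m; "width": finger opening in m; "gripper_force": force on a finger pad.
Only numpy, scipy, OpenCV 4.12 (cv2) and the standard library are available. Lean on these libraries where they do the work, as an engineer would, in place of code of your own. Each camera call takes 0.05 s, during which the arm holds its last target. There are 200 camera calls.

### The job

Lay out this soldering place on the brown mat: press the solder reel fully home over the flatted post of the reel stand, and set the open parts dish in the marked circle midway between the reel stand and the iron stand. Put the large tin in the marked circle directly behind the iron stand (on its side away from the robot) and the small tin centred on top of the large one. Everything stands upright, and the little clamp stand stays where it is.

Things in the scene. Friction and masses are not known exactly. Their poses are not given: they have to be found in the camera images.
- reel: Loose solder reel, upright, 40 mm high, 150 g: two black 4 mm flanges of 58 mm diameter at bottom and top, bright solder of 48 mm diameter between. D-shaped bore right through: 22.6 mm diameter, one flat 7.3 mm from the axis on its +x side, marked by a white bar on the top flange. Origin: centre of its underside, z up. Fits the post only with its +x along reel_stand's +x.
- dish: Loose open parts dish of dark steel, round, 60 mm outer diameter, 26 mm high, wall 2.5 mm, 90 g. Origin: centre of its underside, z up; its yaw does not matter.
- large_tin: Loose closed round aluminium tin, 64 mm diameter, 26 mm high, 120 g, flat top with a plain paper disc. Origin: centre of its underside, z up; its yaw does not matter.
- small_tin: Loose closed round aluminium tin, 40 mm diameter, 20 mm high, 50 g, the same paper disc on top. Origin: centre of its underside, z up; its yaw does not matter.
- mat: Fixed brown hardboard mat, 270 (x) by 380 (y) by 4 mm. Origin: centre of its underside; x points away from the robot (turned up to 0.15 rad), y left. On its top, four white circles of 74 mm diameter centred at (x, y) mm: (-65, 0), midway between the stands; back row (65, 135), (65, 0), (65, -135).
- iron_stand: Fixed soldering-iron stand on the mat at (-65, 135) or (-65, -135) mm, by chance: black base 90 (x) by 70 (y) mm, brass-coloured tray in front, black upright and sloping steel wire coil at the back, 80 mm high. Origin: centre of its underside, on the mat's top; axes parallel to the mat's. The circle behind it is centred 130 mm along its +x.
- reel_stand: Fixed stand at the other end of the mat's front row: dark round base, 72 mm diameter, 10 mm thick; upright D-shaped steel post, 20 mm diameter, flat 6 mm from the axis on +x (white bar on the base), chamfered top 36 mm above the underside. Turned up to 0.6 rad from the mat. Origin: centre of underside, on the mat's top. A seated reel's origin is 10 mm above it.
- clamp_stand: Loose helping-hand stand, to be left alone: dark round foot of 56 mm diameter, thin upright, cross bar along its y (about 82 mm over all) with two small copper-coloured clips, 75 mm high, 350 g. Origin: centre of its underside, z up.
There are look-alikes about, which are no part of the job. Leave any yellow look-alike of the small_tin alone.

How it is judged:
At the end, for the whole second after the job is handed in: Reel on the post: axis within 4 mm, underside within 3.5 mm of the base, flats within 0.25 rad. Dish (circle between the stands) and large tin (circle behind the iron stand) on the mat, within 12 mm in x and y. Small tin on the large, centred within 12 mm. All upright within 0.1 rad, at rest (horizontal distance between reel and reel_stand below 0.004 m and z of reel in the frame of reel_stand between 0.006 and 0.0135 m and angle between the x axis of reel and the x axis of reel_stand, either way round below 0.25 rad and x of dish in the frame of mat between -0.077 and -0.053 m and y of dish in the frame of mat between -0.012 and 0.012 m and z of dish in the frame of mat between 0 and 0.008 m and x of large_tin in the frame of iron_stand between 0.118 and 0.142 m and y of large_tin in the frame of iron_stand between -0.012 and 0.012 m and z of large_tin in the frame of mat between 0 and 0.008 m and horizontal distance between small_tin and large_tin below 0.012 m and z of small_tin in the frame of large_tin between 0.022 and 0.03 m and angle between each of reel, dish, large_tin, small_tin's own z axis and vertical below 0.1 rad and linear speed of each of reel, dish, large_tin, small_tin below 0.02 m/s and angular speed of each of reel, dish, large_tin, small_tin below 0.2 rad/s); the robot touches nothing.
It fails at once if the clamp stand is shifted by more than 30 mm or knocked over (distance of clamp_stand from where it was at the start of the episode above 0.03 m or angle between clamp_stand's own z axis and vertical above 0.35 rad).
It also fails if it takes over 109 s, if anything falls off the work surface, if the arm or the gripper's body presses on something with over 40 N, if the wrist force passes 120 N, or if a joint passes its speed limit or range.

## Working session

There is one attempt and no reset: what is moved stays moved. The work goes in short steps, Python scripts to look and compute and a tool call to move; the robot and the scene stay as the last step left them, time stands still between calls to the robot, and variables do not carry over. Pictures are saved under pics/ and viewed, at most 14 in all, crops included, and the job is handed in when it is done.

Besides the shell and the picture viewer there is one more tool, called after "Emit:" as name([rows], argument=value, ...), one row to a line, values as JSON. arm_command: Moves the arm, as the interface text tells. Its arguments: {"type":"object","properties":{"increments":{"type":"array"},"jaw":{"type":"number"}},"required":["increments"]}

```bash
mkdir -p pics; ls
python3 - <<'E'
from plant import sense, read_camera
import cv2
s=sense(); print({k:s[k] for k in('time_s','tcp_pos','ee_rot','width')})
for n in('scene','side','wrist'):
    c=read_camera(n); cv2.imwrite(f'pics/{n}0.png',c['pixels'][:,:,::-1])
    print(n,{k:(v if k!='pixels' else 0) for k,v in c.items()})
E
```

```text
pics
{'time_s': 0.0, 'tcp_pos': array([0.27275375, 0.56207579, 0.4039425 ]), 'ee_rot': array([-3.14019495e+00,  6.29047561e-07,  2.68979401e+00]), 'width': 0.09214730754320452}
scene {'pixels': 0, 'fx': 483.7201923650121, 'fy': 483.7201923650121, 'cx': 317.0892267611821, 'cy': 225.96559822787864, 'world_to_cam': array([[ 0.34888016,  0.93712294, -0.009123  , -0.1846959 ],
       [-0.69524165,  0.26533367,  0.6680098 ,  0.25099633],
       [ 0.62842794, -0.22671268,  0.74409655, -1.47900614],
       [ 0.        ,  0.        ,  0.        ,  1.        ]])}
side {'pixels': 0, 'fx': 600.0416653171233, 'fy': 600.0416653171233, 'cx': 325.7563046581975, 'cy': 235.53520333088346, 'world_to_cam': array([[ 0.8316436 , -0.5547283 ,  0.02540548, -0.31040111],
       [ 0.26848424,  0.4417141 ,  0.85604023, -0.18619106],
       [-0.4860917 , -0.7050994 ,  0.51628451, -1.02990234],
       [ 0.        ,  0.        ,  0.        ,  1.        ]])}
wrist {'pixels': 0, 'fx': 422.2331739592302, 'fy': 422.2331739592302, 'cx': 330.0384008696503, 'cy': 232.22578157141993, 'mount': array([[ 1.74890942e-04,  9.64961027e-01,  2.62393190e-01,
         7.31705212e-02],
       [ 9.99999973e-01, -1.28481272e-04, -1.94027584e-04,
         1.78793898e-05],
       [-1.53516446e-04,  2.62393216e-01, -9.64961023e-01,
         2.02118925e-02],
       [ 0.00000000e+00,  0.00000000e+00,  0.00000000e+00,
         1.00000000e+00]])}
```

View pics/scene0.png

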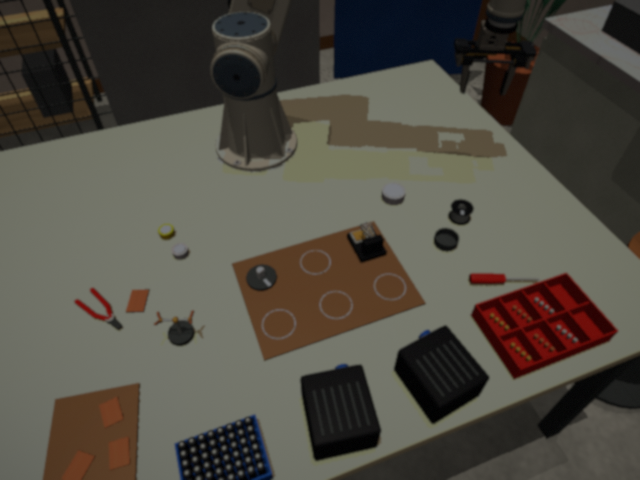

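View pics/side0.png

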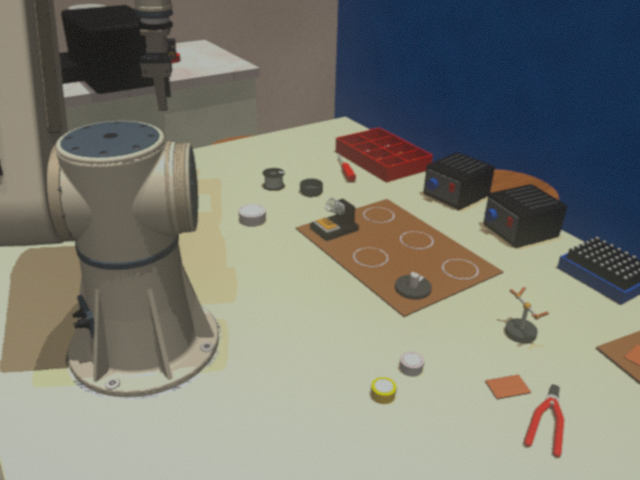

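The scene camera shows the large tin (394,192), reel (461,211), dish (446,239), small tin (181,251), yellow tin (167,231), reel stand (262,277), iron stand (367,240) and clamp (181,332). The iron stand is at the mat's +y end. The side camera agrees: large tin (252,214), reel (274,178), dish (311,187), small tin (411,363), reel stand (413,287).

```bash
cat > h.py <<'E'
import numpy as np, cv2
from plant import sense, read_camera
from scipy.spatial.transform import Rotation as Rot
def look(name,save=None):
    s=sense(); c=read_camera(name)
    if name=='wrist':
        T=np.eye(4); T[:3,:3]=Rot.from_euler('xyz',s['ee_rot']).as_matrix(); T[:3,3]=s['tcp_pos']
        c['c2w']=T@c['mount']
    else: c['c2w']=np.linalg.inv(c['world_to_cam'])
    if save: cv2.imwrite(f'pics/{save}.png',c['pixels'][:,:,::-1])
    return c
def ray(c,uv,z):
    uv=np.atleast_2d(np.asarray(uv,float))
    d=np.c_[(uv[:,0]-c['cx'])/c['fx'],-(uv[:,1]-c['cy'])/c['fy'],-np.ones(len(uv))]@c['c2w'][:3,:3].T
    o=c['c2w'][:3,3]; return (o+d*((z-o[2])/d[:,2])[:,None])[:,:2]
def proj(c,p):
    q=np.linalg.inv(c['c2w'])@np.r_[p,1]; return np.array([c['cx']+c['fx']*q[0]/-q[2],c['cy']-c['fy']*q[1]/-q[2]])
def shift(x,y,zg,yaw=None):
    """increments (tool axes) bringing the grasp point to x,y,zg with tool yaw (mod pi)"""
    s=sense(); R=Rot.from_euler('xyz',s['ee_rot']).as_matrix()
    d=R.T@(np.array([x,y,zg+.171])-s['tcp_pos'])
    t=0 if yaw is None else -np.degrees((yaw-s['ee_rot'][2]+np.pi/2)%np.pi-np.pi/2)
    print('shift mm',np.round(d*1e3,1),'turn deg',round(t,1),'yaw now',round(s['ee_rot'][2],3),'q6',round(s['q'][5],2),'t',round(s['time_s'],2))
E
cat > a.py <<'E'
from h import *
sc,sd=look('scene'),look('side')
P=dict(large=((394,192),(252,214),.013),reel=((461,211),(274,178),.02),dish=((446,239),(311,187),.013),small=((181,251),(411,363),.01),stand=((262,278),(413,288),.012),clamp=((181,333),(521,331),.005))
for k,(a,b,z) in P.items(): print(k,ray(sc,a,z).round(3),ray(sd,b,z).round(3))
def rings(c):
    g=c['pixels'].astype(int); m=((g[...,0]-g[...,2]<45)&(g.sum(2)>330)).astype(np.uint8)
    hsv=cv2.cvtColor(c['pixels'],cv2.COLOR_RGB2HSV)
    brown=cv2.inRange(hsv,(5,100,40),(20,255,220)); n,l,st,ce=cv2.connectedComponentsWithStats(brown)
    out=[]
    # holes inside brown: ring interiors are brown components
    for i in range(1,n):
        if 250<st[i,4]<3000: 
            ct=np.argwhere(l==i)[:,::-1]; h=ray(c,ct,.004); (x,y),r=cv2.minEnclosingCircle(h.astype(np.float32)); out.append((round(x,4),round(y,4),round(r,4),st[i,4]))
    return out
print(rings(sc));print(rings(sd))
E
python3 a.py
```

```text
large [[0.351 0.289]] [[0.36  0.292]]
reel [[0.483 0.416]] [[0.492 0.421]]
dish [[0.548 0.335]] [[0.554 0.34 ]]
small [[ 0.349 -0.289]] [[ 0.35  -0.288]]
stand [[ 0.499 -0.126]] [[ 0.49  -0.131]]
clamp [[ 0.572 -0.328]] [[ 0.577 -0.327]]
[(-1.1802, -0.6939, 0.1102, np.int32(385)), (-1.0081, -0.6061, 0.1056, np.int32(381)), (-1.0052, -0.6915, 0.1099, np.int32(450)), (-0.4516, -0.5004, 0.1223, np.int32(423)), (-0.4592, -0.6403, 0.1698, np.int32(1355)), (0.6203, 0.1452, 0.0326, np.int32(505)), (0.4526, -0.4071, 0.0332, np.int32(377)), (0.6211, 0.0102, 0.0324, np.int32(543)), (0.623, -0.125, 0.0325, np.int32(598))]
[(0.8056, 0.4425, 0.1687, np.int32(409)), (1.0509, 0.0802, 0.1049, np.int32(934)), (0.7018, -0.4773, 0.0671, np.int32(1094)), (0.4524, -0.4068, 0.0345, np.int32(672))]
```

```bash
python3 -c "
from h import *
shift(.355,.29,.17,.01)"
```

```text
shift mm [-192.8 -209.    63.5] turn deg -26.5 yaw now 2.69 q6 -0.0 t 0.25
```

Emit:
arm_command([
  [-0.03, -0.035, 0.01, -6],
  [-0.06, -0.07, 0.02, -12],
  [-0.09, -0.105, 0.03, -18],
  [-0.12, -0.14, 0.04, -24],
  [-0.155, -0.17, 0.05, -26.5],
  [-0.193, -0.209, 0.0635, -26.5],
  [-0.193, -0.209, 0.0635, -26.5],
  [-0.193, -0.209, 0.0635, -26.5],
], jaw=100)

```text
time_s: 1.05
tcp_pos: [0.3556, 0.289, 0.3411]
ee_rot: [-3.141, -0.0, -3.134]
force: [-0.6, 0.5, 0.5]
width: 0.0922
gripper_force: 0.0
```

Run:
```python
from h import *
print(sense()['tcp_pos'],sense()['ee_rot'])
c=look('wrist','w1'); print(proj(c,[.355,.29,.026]))
```

```text
[0.35560876 0.28897333 0.34109512] [-3.14148073e+00 -3.62850318e-04 -3.13382209e+00]
[331.81175184 222.20695996]
```

View pics/w1.png

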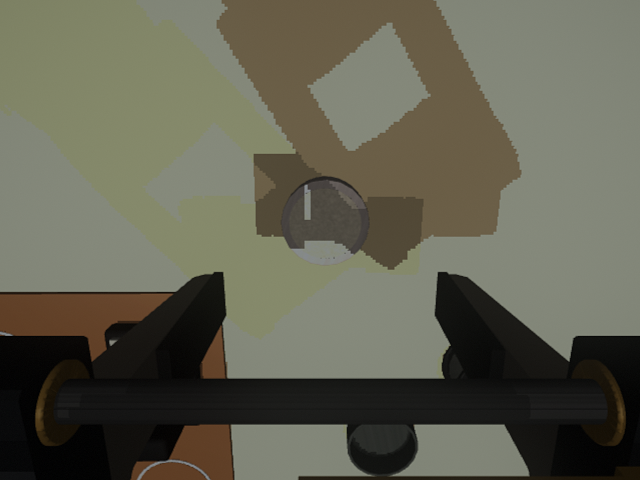

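The tin is at (325,220), radius 43 px, between the fingers. It lies slightly off the predicted (332,222).

Run:
```python
from h import *
c=look('wrist'); p=ray(c,(325.5,220),.022)[0]; print(p); shift(*p,.021,.01)
```

```text
[0.35460869 0.2868291 ]
shift mm [  1.   -4.2 149.6] turn deg 0.0 yaw now -3.131 q6 -0.9 t 1.15
```

Emit:
arm_command([
  [0.001, -0.004, 0.04, 0],
  [0.001, -0.004, 0.08, 0],
  [0.001, -0.004, 0.115, 0],
  [0.001, -0.004, 0.135, 0],
  [0.001, -0.004, 0.145, 0],
  [0.001, -0.004, 0.149, 0],
  [0.001, -0.004, 0.149, 0],
  [0.001, -0.004, 0.149, 0],
])

```text
time_s: 1.95
tcp_pos: [0.3547, 0.2866, 0.1931]
ee_rot: [3.141, 0.001, -3.13]
force: [0.4, -0.3, 0.4]
width: 0.0921
gripper_force: 0.0
```

Emit:
arm_command([
  [0, 0, 0, 0],
  [0, 0, 0, 0],
  [0, 0, 0, 0],
  [0, 0, 0, 0],
  [0, 0, 0, 0],
  [0, 0, 0, 0],
], jaw=55)

```text
time_s: 2.55
tcp_pos: [0.3544, 0.286, 0.1925]
ee_rot: [3.141, 0.0, -3.131]
force: [-0.4, -0.8, 5.3]
width: 0.0631
gripper_force: 30.0
```

Run:
```python
from h import *
shift(.6203,.1452,.13,.01)
```

```text
shift mm [-264.4 -143.7 -108.5] turn deg 0.0 yaw now -3.131 q6 -0.91 t 2.55
```

Emit:
arm_command([
  [0, 0, -0.03, 0],
  [0, 0, -0.07, 0],
  [-0.03, -0.015, -0.108, 0],
  [-0.07, -0.038, -0.115, 0],
  [-0.11, -0.06, -0.115, 0],
  [-0.15, -0.08, -0.115, 0],
  [-0.19, -0.103, -0.115, 0],
  [-0.225, -0.122, -0.115, 0],
  [-0.25, -0.136, -0.115, 0],
  [-0.264, -0.144, -0.108, 0],
  [-0.264, -0.144, -0.108, 0],
  [-0.264, -0.144, -0.108, 0],
])

```text
time_s: 3.75
tcp_pos: [0.6188, 0.145, 0.2991]
ee_rot: [-3.141, -0.003, -3.131]
force: [0.0, -0.9, -1.3]
width: 0.063
gripper_force: 30.0
```

Run:
```python
from h import *
print(sense()['width'])
c=look('wrist','w2'); shift(.6203,.1452,.026,.01)
for p in ([.6203,.1452,.004],[.6211,.0102,.004],[.623,-.125,.004],[.491,.009,.004]): print(proj(c,p))
```

```text
0.06300091473795243
shift mm [ -1.9  -0.2 102.5] turn deg 0.1 yaw now -3.13 q6 -1.35 t 3.8
[330.7362907  233.23224571]
[130.66021879 232.33529808]
[-69.59164401 233.00844196]
[104.09215589  21.06998309]
```

View pics/w2.png

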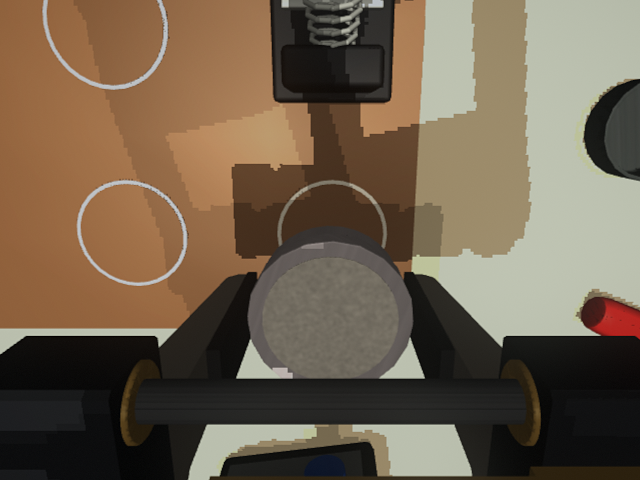

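The target ring is centred at about (332,235) and the neighbouring one at (132,233). Both are within 2 px of the prediction, so I can lower the tin here.

Emit:
arm_command([
  [-0.002, 0, 0.035, 0],
  [-0.002, 0, 0.07, 0],
  [-0.002, 0, 0.09, 0],
  [-0.002, 0, 0.099, 0],
  [-0.002, 0, 0.102, 0],
  [-0.002, 0, 0.1025, 0],
  [-0.002, 0, 0.1025, 0],
  [-0.002, 0, 0.1025, 0],
])

```text
time_s: 4.6
tcp_pos: [0.6222, 0.145, 0.1989]
ee_rot: [3.141, 0.002, -3.131]
force: [0.0, -0.3, -1.3]
width: 0.0633
gripper_force: 30.0
```

Emit:
arm_command([
  [0, 0, 0, 0],
  [0, 0, 0, 0],
  [0, 0, 0, 0],
  [0, 0, 0, 0],
  [0, 0, -0.03, 0],
  [0, 0, -0.08, 0],
  [0, 0, -0.13, 0],
  [0, 0, -0.13, 0],
], jaw=100)

```text
time_s: 5.4
tcp_pos: [0.6241, 0.1454, 0.335]
ee_rot: [3.139, 0.011, -3.131]
force: [0.3, 0.2, 0.6]
width: 0.092
gripper_force: 0.0
```

Run:
```python
from h import *
c=look('scene'); print('yellow',ray(c,(167,231),.012))
shift(.39,-.27,.16,.01)
```

```text
yellow [[ 0.27228327 -0.31091185]]
shift mm [ 237.5 -412.6   -1.7] turn deg 0.0 yaw now -3.131 q6 -1.36 t 5.45
```

Emit:
arm_command([
  [0.02, -0.03, 0, 0],
  [0.045, -0.07, 0, 0],
  [0.07, -0.11, 0, 0],
  [0.095, -0.15, 0, 0],
  [0.12, -0.19, 0, 0],
  [0.145, -0.23, 0, 0],
  [0.17, -0.27, 0, 0],
  [0.195, -0.31, 0, 0],
  [0.22, -0.35, 0, 0],
  [0.245, -0.39, 0, 0],
  [0.265, -0.42, 0, 0],
  [0.274, -0.434, 0, 0],
], jaw=75)

```text
time_s: 6.65
tcp_pos: [0.3504, -0.2937, 0.3264]
ee_rot: [3.141, -0.002, -3.133]
force: [-0.2, -0.3, -0.6]
width: 0.0689
gripper_force: 0.0
```

Emit:
arm_command([
  [0, 0, 0, 0],
  [0, 0, 0, 0],
])

```text
time_s: 6.85
tcp_pos: [0.3522, -0.2917, 0.3268]
ee_rot: [3.14, -0.001, -3.132]
force: [-0.4, 0.6, 0.5]
width: 0.069
gripper_force: 0.0
```

Run:
```python
from h import *
print(sense()['tcp_pos'])
c=look('wrist','w3'); print(proj(c,[.35,-.289,.02]))
shift(.35,-.289,.0185,.01)
g=cv2.cvtColor(c['pixels'],cv2.COLOR_RGB2GRAY)
h=cv2.HoughCircles(g[120:350,200:460],cv2.HOUGH_GRADIENT,1,40,param1=80,param2=15,minRadius=18,maxRadius=45)
print(None if h is None else h[0][:4]+[200,120,0])
```

```text
[ 0.35218662 -0.29173187  0.32678012]
[333.68151737 223.22490519]
shift mm [  2.4   2.2 137.5] turn deg 0.0 yaw now -3.131 q6 -2.28 t 6.9
[[330.5 220.5  28. ]]
```

View pics/w3.png

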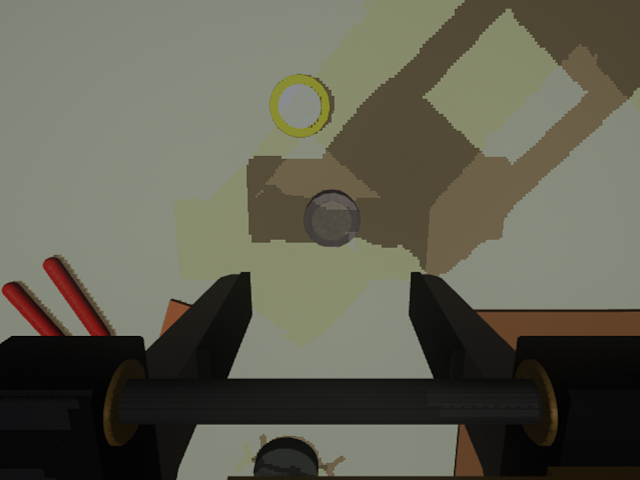

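The small tin is at (331,218.5) with the yellow one well behind it at (300,105). The correction is about 3 mm.

Emit:
arm_command([
  [0.0055, 0.0005, 0.04, 0],
  [0.0055, 0.0005, 0.08, 0],
  [0.0055, 0.0005, 0.11, 0],
  [0.0055, 0.0005, 0.125, 0],
  [0.0055, 0.0005, 0.132, 0],
  [0.0055, 0.0005, 0.1345, 0],
  [0.0055, 0.0005, 0.1345, 0],
  [0.0055, 0.0005, 0.1345, 0],
])

```text
time_s: 7.7
tcp_pos: [0.3475, -0.2917, 0.194]
ee_rot: [-3.141, 0.001, -3.13]
force: [-0.5, -0.5, 0.5]
width: 0.0688
gripper_force: 0.0
```

Emit:
arm_command([
  [0, 0, 0, 0],
  [0, 0, 0, 0],
  [0, 0, 0, 0],
  [0, 0, 0, 0],
  [0, 0, 0, 0],
  [0, 0, -0.03, 0],
  [0, 0, -0.07, 0],
  [0, 0, -0.11, 0],
  [0, 0, -0.14, 0],
  [0, 0, -0.14, 0],
], jaw=30)

```text
time_s: 8.7
tcp_pos: [0.3479, -0.2925, 0.3369]
ee_rot: [-3.137, 0.005, -3.131]
force: [0.3, -0.1, -1.5]
width: 0.0387
gripper_force: 30.0
```

Run:
```python
from h import *
print(sense()['width']); shift(.621,.145,.13,.01)
c=look('wrist','w4')
```

```text
0.03871875250603284
shift mm [-277.5  434.7   35.3] turn deg 0.0 yaw now -3.131 q6 -2.28 t 8.7
```

Emit:
arm_command([
  [-0.02, 0.035, 0, 0],
  [-0.045, 0.075, 0, 0],
  [-0.07, 0.115, 0, 0],
  [-0.1, 0.155, 0, 0],
  [-0.125, 0.195, 0, 0],
  [-0.15, 0.235, 0, 0],
  [-0.175, 0.275, 0, 0],
  [-0.2, 0.315, 0, 0],
  [-0.225, 0.355, 0, 0],
  [-0.25, 0.39, 0, 0],
  [-0.27, 0.42, 0, 0],
  [-0.278, 0.435, 0, 0],
])

```text
time_s: 9.95
tcp_pos: [0.6211, 0.1487, 0.3309]
ee_rot: [-3.142, -0.002, -3.129]
force: [0.5, -0.1, 0.6]
width: 0.0391
gripper_force: 30.0
```

Emit:
arm_command([
  [0, 0, 0, 0],
  [0, 0, 0, 0],
  [0, 0, 0, 0],
])

```text
time_s: 10.25
tcp_pos: [0.6195, 0.1451, 0.3325]
ee_rot: [-3.141, -0.002, -3.132]
force: [0.4, -0.6, 0.1]
width: 0.0387
gripper_force: 30.0
```

Run:
```python
from h import *
s=sense(); print(s['tcp_pos'],s['width']); c=look('wrist','w5'); print(proj(c,[.621,.145,.03]))
```

```text
[0.61949874 0.14507019 0.33253068] 0.03867295582037704
[330.5176121  230.05641738]
```

View pics/w5.png

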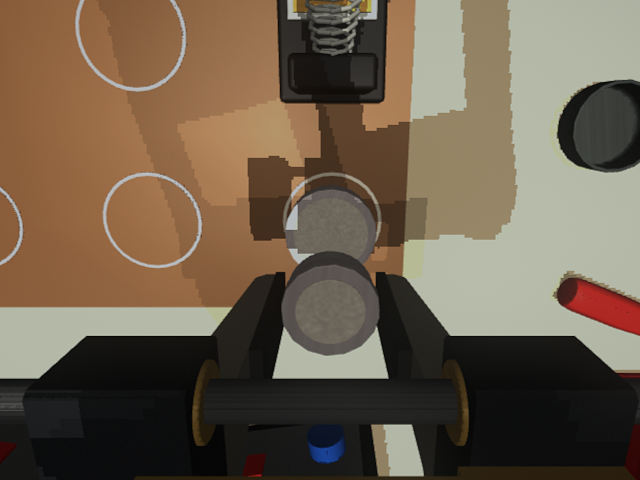

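The large tin's top spans x 285–377 with its upper edge at about v=189, so its centre is about (331,235). The ring spans x 283–381 with its top at 173. The held small tin is at (330,305).

Run:
```python
from h import *
c=look('wrist')
print('ring',ray(c,(332,222),.004),'tin',ray(c,(331,235),.03)); print('edge',ray(c,(331,189),.03),ray(c,(285,235),.03),ray(c,(377,235),.03))
shift(.624,.1455,.052,.01); shift(.491,.009,.13,np.pi/2+.01)
```

```text
ring [[0.62201383 0.1461404 ]] tin [[0.624949   0.14536166]]
edge [[0.59272353 0.14503038]] [[0.62525889 0.11339436]] [[0.62463911 0.17732872]]
shift mm [ -4.3   0.4 110.1] turn deg -0.0 yaw now -3.132 q6 -1.35 t 10.35
shift mm [ 130.1 -134.9   32.2] turn deg 90.0 yaw now -3.132 q6 -1.35 t 10.35
```

Emit:
arm_command([
  [-0.005, 0, 0.03, 0],
  [-0.005, 0, 0.06, 0],
  [-0.005, 0, 0.085, 0],
  [-0.005, 0, 0.1, 0],
  [-0.005, 0, 0.107, 0],
  [-0.005, 0, 0.1095, 0],
  [-0.005, 0, 0.1095, 0],
  [-0.005, 0, 0.1095, 0],
  [-0.005, 0, 0.1095, 0],
])

```text
time_s: 11.25
tcp_pos: [0.6257, 0.1465, 0.2247]
ee_rot: [3.141, 0.001, -3.131]
force: [-1.2, 0.0, -0.2]
width: 0.039
gripper_force: 30.0
```

Emit:
arm_command([
  [0, 0, 0, 0],
  [0, 0, 0, 0],
  [0, 0, -0.02, 0],
  [0, 0, -0.06, 0],
  [0, 0, -0.1, 0],
  [0, 0, -0.12, 0],
  [0, 0, -0.12, 0],
], jaw=75)

```text
time_s: 11.95
tcp_pos: [0.6263, 0.1467, 0.3475]
ee_rot: [3.14, 0.006, -3.131]
force: [-0.5, -0.3, 0.8]
width: 0.0687
gripper_force: 0.0
```

Run:
```python
from h import *
c=look('wrist','w6'); shift(.551,.337,.17,np.pi/2+.01); print(proj(c,[.625,.1454,.05]))
```

```text
shift mm [ 72.6 191.3   4.1] turn deg -90.0 yaw now -3.131 q6 -1.35 t 12.0
[327.94941242 224.64859931]
```

View pics/w6.png

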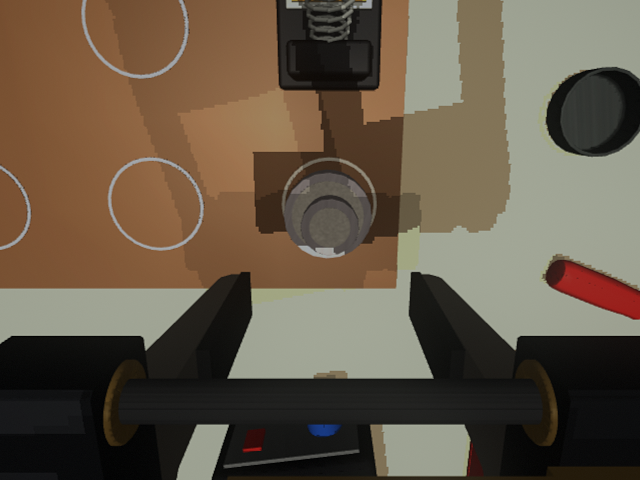

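The small tin is centred at about (329,225) on the large one, as predicted. Next is the dish, seen at (600,112).

Emit:
arm_command([
  [0, 0.01, 0, 8],
  [0.005, 0.03, 0, 16],
  [0.01, 0.05, 0, 24],
  [0.02, 0.07, 0, 32],
  [0.025, 0.09, 0, 40],
  [0.035, 0.11, 0, 48],
  [0.045, 0.13, 0, 56],
  [0.05, 0.15, 0, 64],
  [0.06, 0.17, 0, 72],
  [0.068, 0.185, 0, 80],
  [0.073, 0.191, 0.003, 88],
  [0.073, 0.191, 0.003, 90],
], jaw=100)

```text
time_s: 13.2
tcp_pos: [0.5489, 0.3373, 0.3382]
ee_rot: [-3.138, 0.002, 1.578]
force: [1.3, 0.3, 0.7]
width: 0.092
gripper_force: 0.0
```

Emit:
arm_command([
  [0, 0, 0, 0],
  [0, 0, 0, 0],
  [0, 0, 0, 0],
])

```text
time_s: 13.5
tcp_pos: [0.5503, 0.3363, 0.34]
ee_rot: [-3.141, 0.001, 1.582]
force: [0.5, 0.0, 0.9]
width: 0.0919
gripper_force: 0.0
```

Run:
```python
from h import *
s=sense(); print(s['tcp_pos'],s['ee_rot'],s['width']); c=look('wrist','w7'); print(proj(c,[.551,.337,.026]))
```

```text
[0.55026441 0.3363155  0.33999135] [-3.14073143e+00  5.24209932e-04  1.58225013e+00] 0.09185695410857947
[330.61349522 222.58989774]
```

View pics/w7.png

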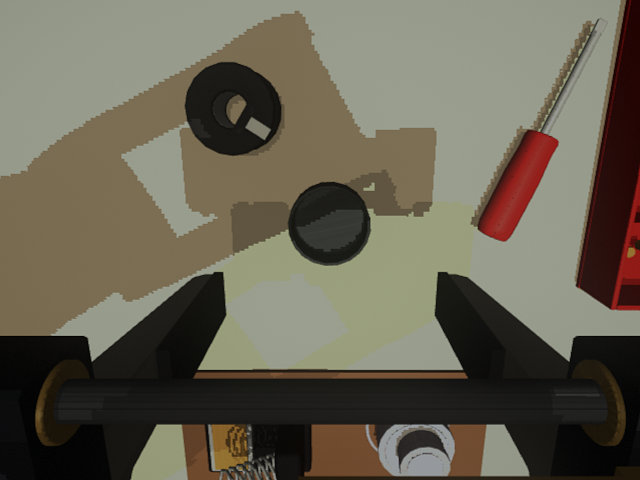

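The dish is at (330,223), exactly as predicted, with the screwdriver clear at x>478. The reel's top flange is at (233,108), with its white bar at (258,129).

Emit:
arm_command([
  [0, -0.0005, 0.04, 0],
  [0, -0.0005, 0.08, 0],
  [0, -0.0005, 0.115, 0],
  [0, -0.0005, 0.135, 0],
  [0, -0.0005, 0.144, 0],
  [0, -0.0005, 0.147, 0],
  [0, -0.0005, 0.147, 0],
  [0, -0.0005, 0.147, 0],
])

```text
time_s: 14.35
tcp_pos: [0.5503, 0.3369, 0.195]
ee_rot: [3.14, -0.001, 1.582]
force: [-0.2, 0.3, 0.3]
width: 0.0917
gripper_force: 0.0
```

Emit:
arm_command([
  [0, 0, 0, 0],
  [0, 0, 0, 0],
  [0, 0, 0, 0],
  [0, 0, 0, 0],
  [0, 0, 0, 0],
  [0, 0, -0.03, 0],
  [0, 0, -0.07, 0],
  [0, 0, -0.11, 0],
  [0, 0, -0.13, 0],
  [0, 0, -0.13, 0],
], jaw=50)

```text
time_s: 15.35
tcp_pos: [0.5506, 0.3371, 0.3271]
ee_rot: [3.137, -0.003, 1.582]
force: [0.7, 0.4, -0.6]
width: 0.0582
gripper_force: 30.0
```

Run:
```python
from h import *
s=sense(); print(s['tcp_pos'],s['width']); shift(.492,.0105,.135,np.pi/2+.01)
# reel from w7
c=look('wrist'); T=np.eye(4); T[:3,:3]=Rot.from_euler('xyz',[-3.1407,.0005,1.5823]).as_matrix(); T[:3,3]=[.5503,.3363,.34]
c['c2w']=T@c['mount']
a=ray(c,(233,108),.04)[0]; b=ray(c,(258.5,129),.04)[0]; print('reel',a,'bar',b,'yaw',np.arctan2(*(b-a)[::-1]),np.linalg.norm(b-a))
```

```text
[0.55061249 0.33713015 0.32705713] 0.058191087763443915
shift mm [-326.   -62.2   19.8] turn deg 0.0 yaw now 1.582 q6 0.54 t 15.35
reel [0.48800964 0.41478011] bar [0.50380145 0.40198715] yaw -0.6808698634527769 0.020323414885539112
```

Emit:
arm_command([
  [-0.025, -0.005, 0, 0],
  [-0.06, -0.012, 0, 0],
  [-0.1, -0.02, 0, 0],
  [-0.14, -0.027, 0, 0],
  [-0.18, -0.034, 0, 0],
  [-0.22, -0.042, 0, 0],
  [-0.255, -0.049, 0, 0],
  [-0.285, -0.055, 0, 0],
  [-0.31, -0.059, 0, 0],
  [-0.326, -0.062, 0, 0],
  [-0.326, -0.062, 0, 0],
  [-0.326, -0.062, 0, 0],
])

```text
time_s: 16.6
tcp_pos: [0.4909, 0.01, 0.3225]
ee_rot: [-3.14, -0.0, 1.58]
force: [0.3, 0.1, -0.6]
width: 0.0582
gripper_force: 30.0
```

Run:
```python
from h import *
s=sense(); print(s['tcp_pos'],s['width']); c=look('wrist','w8'); print(proj(c,[.4925,.0095,.004])); shift(.4925,.0095,.027,np.pi/2+.01)
```

```text
[0.49089086 0.00995383 0.3225115 ] 0.058209661613230636
[332.30173116 222.93536891]
shift mm [ -0.9   1.6 124.8] turn deg 0.0 yaw now 1.581 q6 0.01 t 16.65
```

View pics/w8.png

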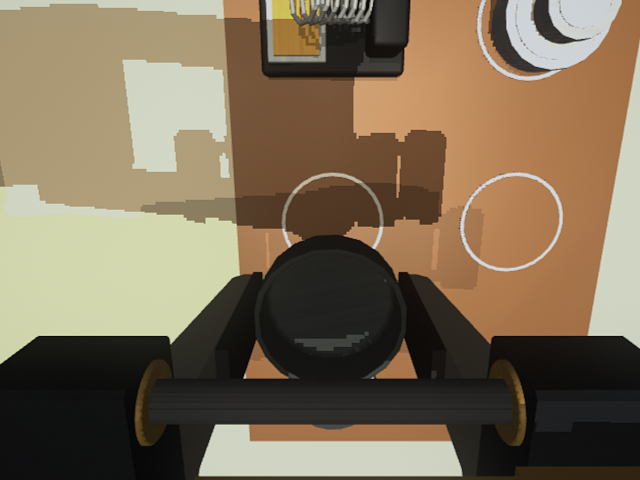

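The ring is centred at about (332.5,223), which matches the prediction of (332.3,222.9), so I'll lower the dish.

Emit:
arm_command([
  [-0.001, 0.0015, 0.04, 0],
  [-0.001, 0.0015, 0.08, 0],
  [-0.001, 0.0015, 0.105, 0],
  [-0.001, 0.0015, 0.12, 0],
  [-0.001, 0.0015, 0.1235, 0],
  [-0.001, 0.0015, 0.1245, 0],
  [-0.001, 0.0015, 0.1245, 0],
  [-0.001, 0.0015, 0.1245, 0],
])

```text
time_s: 17.45
tcp_pos: [0.4932, 0.0092, 0.2]
ee_rot: [3.14, 0.0, 1.582]
force: [0.3, 0.4, -1.1]
width: 0.0585
gripper_force: 30.0
```

Emit:
arm_command([
  [0, 0, 0, 0],
  [0, 0, 0, 0],
  [0, 0, 0, 0],
  [0, 0, -0.03, 0],
  [0, 0, -0.07, 0],
  [0, 0, -0.11, 0],
  [0, 0, -0.15, 0],
  [0, 0, -0.17, 0],
  [0, 0, -0.17, 0],
], jaw=100)

```text
time_s: 18.35
tcp_pos: [0.4937, 0.0089, 0.3724]
ee_rot: [3.136, -0.0, 1.581]
force: [-0.0, -0.3, 0.4]
width: 0.0921
gripper_force: 0.0
```

Run:
```python
from h import *
s=sense(); print(s['tcp_pos'],s['width']); c=look('wrist','w9'); shift(.488,.415,.195,-.68-0); shift(.4935,-.126,.2,1.57);print(proj(c,[.4925,.0095,.03]),proj(c,[.4935,-.126,.04]))
```

```text
[0.4936516  0.0089458  0.37237409] 0.09213861268478304
shift mm [406.1  -0.7   4.4] turn deg -50.4 yaw now 1.581 q6 0.0 t 18.4
shift mm [-134.9   -0.9   -0.6] turn deg 0.7 yaw now 1.581 q6 0.0 t 18.4
[325.19900444 214.21182242] [325.06387553 373.72993692]
```

View pics/w9.png

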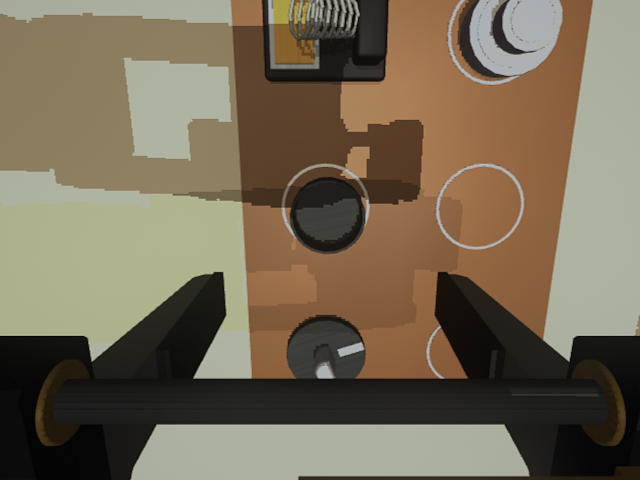

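The dish is at (328,214) in its ring, and the reel stand is partly visible at (326,350). Next I'll look at the stand from straight above.

Emit:
arm_command([
  [-0.03, 0, 0, 0],
  [-0.07, 0, 0, 0],
  [-0.1, 0, 0, 0],
  [-0.125, 0, 0.02, 0],
  [-0.135, 0, 0.04, 0],
  [-0.135, 0, 0.04, 0],
  [-0.135, 0, 0.04, 0],
  [-0.135, 0, 0.04, 0],
])

```text
time_s: 19.2
tcp_pos: [0.4944, -0.1254, 0.3294]
ee_rot: [-3.141, -0.0, 1.582]
force: [-0.4, -0.3, -0.6]
width: 0.0915
gripper_force: 0.0
```

Run:
```python
from h import *
s=sense(); print(s['tcp_pos'],s['ee_rot']); np.save('s10.npy',np.r_[s['tcp_pos'],s['ee_rot']]); c=look('wrist','w10'); print(proj(c,[.493,-.126,.014]))
cv2.imwrite('pics/w10c.png',cv2.resize(c['pixels'][120:320,220:440,::-1],None,fx=3,fy=3,interpolation=cv2.INTER_CUBIC))
```

```text
[ 0.49435201 -0.12543965  0.32937462] [-3.14148086e+00 -2.01319634e-04  1.58201208e+00]
[327.36878756 224.07931568]
```

View pics/w10c.png

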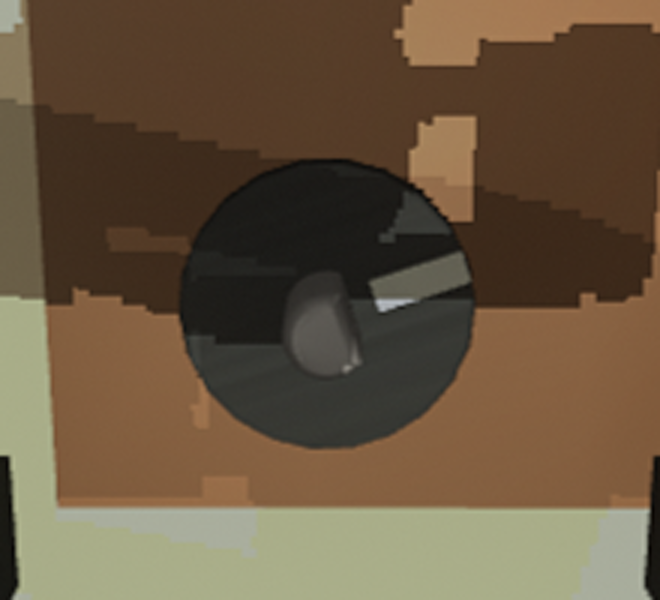

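The stand's base disc in the crop spans x 181–475 and y 158–449. The bar runs from (374.5,300) to (466.5,266), and the post top's left edge is at 285 with its bottom at 377.

Run:
```python
from h import *
c=look('wrist'); v=np.load('s10.npy'); T=np.eye(4); T[:3,:3]=Rot.from_euler('xyz',v[3:]).as_matrix(); T[:3,3]=v[:3]; c['c2w']=T@c['mount']
f=lambda u,w:(220+u/3,120+w/3)
p=ray(c,[f(328,303.5),f(374.5,300),f(466.5,266)],.0138); print('base',p[0]); d=p[2]-p[1]; print('bar yaw',np.arctan2(d[1],d[0]),'from centre',[np.arctan2(*(q-p[0])[::-1]) for q in ((p[1]+p[2])/2,)])
print('base extents',ray(c,[f(181,303),f(475,303),f(328,158),f(328,449)],.0138))
print('post',ray(c,f(334,329),.04))
shift(.488,.415,.17,-.68+np.pi)
```

```text
base [ 0.49439196 -0.12387255]
bar yaw 0.37583519708358715 from centre [np.float64(0.23546319974378224)]
base extents [[ 0.45912194 -0.12415622]
 [ 0.52965401 -0.12334208]
 [ 0.49401038 -0.08903113]
 [ 0.49479798 -0.16094444]]
post [[ 0.4957628 -0.1232324]]
shift mm [ 5.404e+02 -2.000e-01 -1.130e+01] turn deg -50.4 yaw now 1.582 q6 -0.26 t 19.3
```

```bash
cat >> h.py <<'E'
def setpose(c,v):
    T=np.eye(4); T[:3,:3]=Rot.from_euler('xyz',v[3:]).as_matrix(); T[:3,3]=v[:3]; c['c2w']=T@c['mount']
def bar(c,img,ctr,rin,rout,z,th):
    """white bar (low saturation, bright) inside an annulus about ctr px: world centre and axis yaw"""
    g=cv2.cvtColor(img,cv2.COLOR_RGB2GRAY).astype(int); yy,xx=np.mgrid[:480,:640]; r=np.hypot(xx-ctr[0],yy-ctr[1])
    m=((g>th)&(r>rin)&(r<rout)).astype(np.uint8); n,l,st,ce=cv2.connectedComponentsWithStats(m)
    i=1+np.argmax(st[1:,4]); w=ray(c,np.argwhere(l==i)[:,::-1],z)
    q=w-w.mean(0); ev,V=np.linalg.eigh(q.T@q); a=V[:,1]; 
    print('bar n',st[i],'mean',w.mean(0).round(4),'axis yaw',round(np.arctan(a[1]/a[0]),3),'minor yaw',round(np.arctan(V[1,0]/V[0,0]),3),'len/wid mm',(np.sqrt(ev[::-1]/len(w)*12)*1e3).round(1)); return w.mean(0)
E
python3 - <<'E'
from h import *
c=look('wrist'); setpose(c,np.load('s10.npy')); img=cv2.imread('pics/w10.png')[:,:,::-1].copy()
for th in (70,85,100):
    b=bar(c,img,(329.3,221.2),14,46,.014,th)
    for o in ((.4944,-.1245),(.494,-.1255)): print(np.arctan2(*(b-o)[::-1]).round(3))
E
```

```text
bar n [343 205  32  19 334] mean [ 0.5153 -0.1183] axis yaw 0.357 minor yaw -1.214 len/wid mm [22.1  7.9]
0.29
0.328
bar n [344 205  31  19 321] mean [ 0.5155 -0.1182] axis yaw 0.356 minor yaw -1.215 len/wid mm [21.8  7.7]
0.289
0.327
bar n [345 219  14   5  46] mean [ 0.5096 -0.1231] axis yaw 0.164 minor yaw -1.407 len/wid mm [9.3 2.8]
0.093
0.154
```

Emit:
arm_command([
  [0.03, 0, 0, -8],
  [0.075, 0, -0.005, -16],
  [0.125, 0, -0.011, -24],
  [0.175, 0, -0.011, -32],
  [0.225, 0, -0.011, -40],
  [0.275, 0, -0.011, -48],
  [0.325, 0, -0.011, -50.4],
  [0.375, 0, -0.011, -50.4],
  [0.425, 0, -0.011, -50.4],
  [0.475, 0, -0.011, -50.4],
  [0.515, 0, -0.011, -50.4],
  [0.54, 0, -0.011, -50.4],
])

```text
time_s: 20.55
tcp_pos: [0.4875, 0.4175, 0.3408]
ee_rot: [3.14, -0.0, 2.464]
force: [0.6, -0.6, 0.3]
width: 0.0921
gripper_force: 0.0
```

Emit:
arm_command([
  [0, 0, 0, 0],
  [0, 0, 0, 0],
  [0, 0, 0, 0],
])

```text
time_s: 20.85
tcp_pos: [0.4883, 0.4131, 0.3403]
ee_rot: [-3.141, 0.0, 2.461]
force: [0.2, -0.3, 0.4]
width: 0.0921
gripper_force: 0.0
```

Run:
```python
from h import *
s=sense(); v=np.r_[s['tcp_pos'],s['ee_rot']]; print(v.round(4)); np.save('s11.npy',v); c=look('wrist','w11'); u=proj(c,[.488,.415,.04]); print(u); x,y=u.astype(int)
cv2.imwrite('pics/w11c.png',cv2.resize(c['pixels'][120:320,220:440,::-1],None,fx=3,fy=3,interpolation=cv2.INTER_CUBIC))
for th in (70,85,100): bar(c,c['pixels'],u,15,48,.04,th)
```

```text
[ 4.8830e-01  4.1310e-01  3.4030e-01 -3.1411e+00  2.0000e-04  2.4610e+00]
[331.84307737 226.01260981]
bar n [ 284  183   96   92 1853] mean [0.5039 0.4111] axis yaw 1.41 minor yaw -0.161 len/wid mm [72.3 44.9]
bar n [ 284  213   96   62 1553] mean [0.5059 0.4055] axis yaw 1.015 minor yaw -0.556 len/wid mm [66.1 33.4]
bar n [ 284  214   96   61 1511] mean [0.506  0.4055] axis yaw 1.005 minor yaw -0.565 len/wid mm [66.1 33.1]
```

View pics/w11c.png

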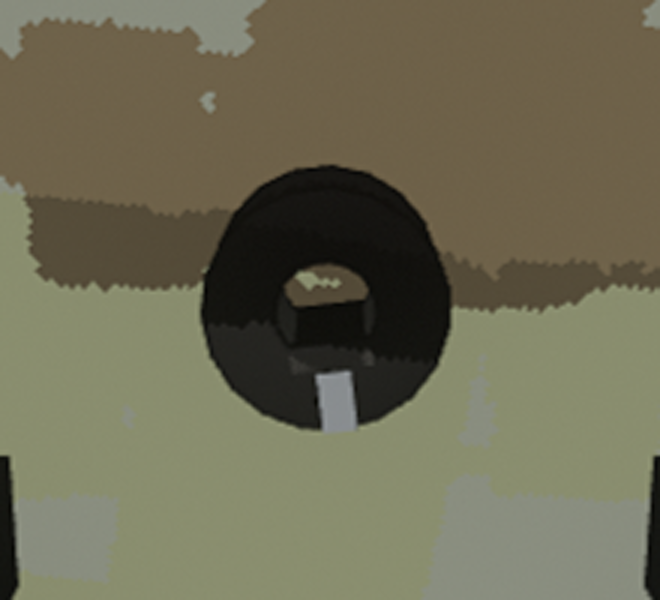

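The reel's top flange is centred at crop (326,308), and the bar runs from (333,373) to (339,432).

Run:
```python
from h import *
c=look('wrist'); setpose(c,np.load('s11.npy')); f=lambda u,w:(220+u/3,120+w/3)
p=ray(c,[f(326,308),f(333.5,373),f(339,432),f(202,308),f(450,308),f(326,432)],.04); print(p.round(4))
print('axis',np.arctan2(*(p[2]-p[1])[::-1]),'ctr',np.arctan2(*((p[2]+p[1])/2-p[0])[::-1]))
shift(*p[0],.021)
```

```text
[[0.4848 0.4148]
 [0.4979 0.4064]
 [0.5099 0.3983]
 [0.467  0.3928]
 [0.5026 0.4368]
 [0.508  0.396 ]]
axis -0.5907110954999687 ctr -0.5763734884049065
shift mm [  4.1  -0.8 148.4] turn deg 0 yaw now 2.46 q6 -0.19 t 20.95
```

Emit:
arm_command([
  [0.004, -0.001, 0.04, 0],
  [0.004, -0.001, 0.08, 0],
  [0.004, -0.001, 0.115, 0],
  [0.004, -0.001, 0.135, 0],
  [0.004, -0.001, 0.144, 0],
  [0.004, -0.001, 0.1475, 0],
  [0.004, -0.001, 0.1475, 0],
  [0.004, -0.001, 0.1475, 0],
])

```text
time_s: 21.75
tcp_pos: [0.4852, 0.4159, 0.194]
ee_rot: [3.14, 0.0, 2.461]
force: [0.4, 0.5, 0.4]
width: 0.0919
gripper_force: 0.0
```

Emit:
arm_command([
  [0, 0, 0, 0],
  [0, 0, 0, 0],
  [0, 0, 0, 0],
  [0, 0, 0, 0],
  [0, 0, 0, 0],
  [0, 0, 0, 0],
], jaw=48)

```text
time_s: 22.35
tcp_pos: [0.4847, 0.4157, 0.1929]
ee_rot: [-3.142, -0.0, 2.461]
force: [-0.4, -0.0, 2.6]
width: 0.0564
gripper_force: 30.0
```

Emit:
arm_command([
  [0, 0, -0.03, 0],
  [0, 0, -0.07, 0],
  [0, 0, -0.11, 0],
  [0, 0, -0.145, 0],
  [0, 0, -0.145, 0],
  [0, 0, -0.145, 0],
])

```text
time_s: 22.95
tcp_pos: [0.4847, 0.4156, 0.3381]
ee_rot: [3.14, 0.0, 2.461]
force: [-0.5, -0.1, -1.3]
width: 0.0563
gripper_force: 30.0
```

Run:
```python
from h import *
s=sense(); v=np.r_[s['tcp_pos'],s['ee_rot']]; print(v.round(4),s['width']); np.save('s12.npy',v); c=look('wrist','w12')
shift(.4942,-.1252,.165,2.461+.34+.58)
```

```text
[4.8470e-01 4.1560e-01 3.3810e-01 3.1404e+00 3.0000e-04 2.4612e+00] 0.05630987290954655
shift mm [-347.8 -414.     1.2] turn deg -52.7 yaw now 2.461 q6 -0.18 t 23.0
```

View pics/w12.png

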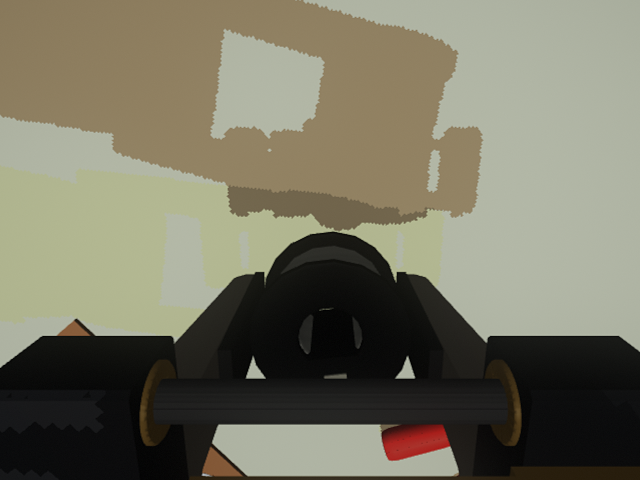

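The reel is held level between the fingers, with its flange spanning x 253–408 (centre 330.5) and the bore centred at about 330. I'll move it over the post and check the hold offset at the same time.

Emit:
arm_command([
  [-0.02, -0.025, 0, -6],
  [-0.05, -0.06, 0, -14],
  [-0.08, -0.095, 0, -22],
  [-0.112, -0.134, 0, -30],
  [-0.144, -0.172, 0, -38],
  [-0.176, -0.21, 0, -46],
  [-0.208, -0.248, 0, -52.7],
  [-0.24, -0.286, 0, -52.7],
  [-0.272, -0.324, 0, -52.7],
  [-0.304, -0.362, 0, -52.7],
  [-0.332, -0.396, 0, -52.7],
  [-0.348, -0.414, 0, -52.7],
])

```text
time_s: 24.2
tcp_pos: [0.4938, -0.1281, 0.3359]
ee_rot: [3.141, -0.003, -2.904]
force: [0.9, -0.1, -0.1]
width: 0.0565
gripper_force: 30.0
```

Emit:
arm_command([
  [0, 0, 0, 0],
  [0, 0, 0, 0],
  [0, 0, 0, 0],
])

```text
time_s: 24.5
tcp_pos: [0.4944, -0.1241, 0.3367]
ee_rot: [3.14, -0.002, -2.902]
force: [-0.4, 0.8, -0.9]
width: 0.0568
gripper_force: 30.0
```

Run:
```python
from h import *
s=sense(); v=np.r_[s['tcp_pos'],s['ee_rot']]; print(v.round(4),s['width']); c=look('wrist','w13')
shift(.4948,-.1252,.069,2.461+.34+.58)
for k in ([0,0,.153],[.029,0,.153],[.029,0,.157],[0,.029,.153],[.029,0,.193],[0.0113,0,.153],[-.0073,0,.153]):
    q=np.linalg.inv(c['mount'])@np.r_[k,1]; print(k,(c['cx']+c['fx']*q[0]/-q[2]).round(1),(c['cy']-c['fy']*q[1]/-q[2]).round(1))
g=cv2.cvtColor(cv2.imread('pics/w12.png'),cv2.COLOR_BGR2GRAY); print(list(enumerate(g[225:380:1,331]))[::2].__str__().replace('np.uint8',''))
print(proj(c,[.4942,-.1252,.014]),proj(c,[.4948,-.1252,.014]))
cv2.imwrite('pics/w13c.png',cv2.resize(c['pixels'][100:380,190:470,::-1],None,fx=2.1,fy=2.1,interpolation=cv2.INTER_CUBIC))
```

```text
[ 4.9440e-01 -1.2410e-01  3.3670e-01  3.1404e+00 -1.7000e-03 -2.9017e+00] 0.05680625147173953
shift mm [-0.1 -1.3 97. ] turn deg 0.1 yaw now -2.901 q6 -2.06 t 24.55
[0, 0, 0.153] 331.3 335.1
[0.029, 0, 0.153] 331.3 256.1
[0.029, 0, 0.157] 331.3 252.4
[0, 0.029, 0.153] 414.3 335.1
[0.029, 0, 0.193] 331.0 226.1
[0.0113, 0, 0.153] 331.3 305.3
[-0.0073, 0, 0.153] 331.2 353.7
[(0, (102)), (2, (111)), (4, (179)), (6, (139)), (8, (20)), (10, (26)), (12, (23)), (14, (23)), (16, (22)), (18, (23)), (20, (25)), (22, (46)), (24, (44)), (26, (45)), (28, (44)), (30, (43)), (32, (43)), (34, (22)), (36, (16)), (38, (22)), (40, (19)), (42, (18)), (44, (17)), (46, (16)), (48, (15)), (50, (16)), (52, (15)), (54, (16)), (56, (16)), (58, (15)), (60, (14)), (62, (12)), (64, (13)), (66, (13)), (68, (11)), (70, (11)), (72, (11)), (74, (10)), (76, (11)), (78, (10)), (80, (10)), (82, (19)), (84, (23)), (86, (6)), (88, (6)), (90, (6)), (92, (6)), (94, (7)), (96, (4)), (98, (6)), (100, (6)), (102, (4)), (104, (3)), (106, (3)), (108, (4)), (110, (3)), (112, (4)), (114, (5)), (116, (5)), (118, (5)), (120, (5)), (122, (5)), (124, (6)), (126, (6)), (128, (7)), (130, (6)), (132, (6)), (134, (10)), (136, (9)), (138, (8)), (140, (9)), (142, (10)), (144, (9)), (146, (10)), (148, (9)), (150, (66)), (152, (91)), (154, (12))]
[328.6048011 220.6524505] [328.41203961 221.42116803]
```

Emit:
arm_command([
  [0.0005, -0.001, 0.03, 0],
  [0.0005, -0.001, 0.06, 0],
  [0.0005, -0.001, 0.08, 0],
  [0.0005, -0.001, 0.09, 0],
  [0.0005, -0.001, 0.095, 0],
  [0.0005, -0.001, 0.095, 0],
  [0.0005, -0.001, 0.095, 0],
  [0.0005, -0.001, 0.095, 0],
])

```text
time_s: 25.35
tcp_pos: [0.4949, -0.1262, 0.2436]
ee_rot: [-3.141, 0.001, -2.902]
force: [0.3, 0.5, -1.2]
width: 0.0565
gripper_force: 30.0
```

Run:
```python
from h import *
v=[]
for i in range(5):
    s=sense(); v.append(np.r_[s['tcp_pos'],s['ee_rot'][2],s['force']]); c=look('side' if i<4 else 'wrist','x%d'%i)
print(np.array(v).round(4))
```

```text
[[ 0.4949 -0.1262  0.2436 -2.9021  0.3239  0.4836 -1.2492]
 [ 0.4948 -0.1262  0.2435 -2.9023  0.3307  0.4299 -1.5499]
 [ 0.4947 -0.1262  0.2434 -2.9023 -0.0767  0.634  -1.4927]
 [ 0.4947 -0.1262  0.2433 -2.9023 -0.8419  0.4955 -0.3445]
 [ 0.4946 -0.1263  0.2432 -2.9024  0.2988 -0.3311 -1.4839]]
```

Emit:
arm_command([
  [0, 0.001, 0.002, 0],
  [0, 0.001, 0.005, 0],
  [0, 0.001, 0.008, 0],
  [0, 0.001, 0.01, 0],
  [0, 0.001, 0.012, 0],
  [0, 0.001, 0.014, 0],
  [0, 0.001, 0.014, 0],
  [0, 0.001, 0.014, 0],
])

```text
time_s: 26.4
tcp_pos: [0.494, -0.1252, 0.2285]
ee_rot: [3.141, -0.001, -2.902]
force: [-0.7, 0.5, -1.4]
width: 0.0564
gripper_force: 30.0
```

No force with the underside already 4–5 mm below the post top, so it is entering. I'll go on gently.

Emit:
arm_command([
  [0, 0, 0.002, 0],
  [0, 0, 0.004, 0],
  [0, 0, 0.006, 0],
  [0, 0, 0.008, 0],
  [0, 0, 0.009, 0],
  [0, 0, 0.009, 0],
])

```text
time_s: 27.0
tcp_pos: [0.494, -0.1252, 0.2194]
ee_rot: [3.141, -0.001, -2.902]
force: [-4.2, -1.3, -2.2]
width: 0.0565
gripper_force: 30.0
```

Emit:
arm_command([
  [0.0005, 0, 0.002, 0],
  [0.0005, 0, 0.004, 0],
  [0.0005, 0, 0.006, 0],
  [0.0005, 0, 0.008, 0],
  [0.0005, 0, 0.01, 0],
  [0.0005, 0, 0.0115, 0],
  [0.0005, 0, 0.0125, 0],
  [0.0005, 0, 0.013, 0],
  [0.0005, 0, 0.013, 0],
])

```text
time_s: 27.9
tcp_pos: [0.4938, -0.1253, 0.2068]
ee_rot: [3.142, -0.0, -2.902]
force: [-3.7, -1.6, 3.0]
width: 0.0567
gripper_force: 30.0
```

Emit:
arm_command([
  [0, 0, 0.0007, 0],
  [0, 0, 0.001, 0],
  [0, 0, 0.001, 0],
])

```text
time_s: 28.2
tcp_pos: [0.4937, -0.1253, 0.2066]
ee_rot: [-3.142, 0.0, -2.902]
force: [-7.9, 0.9, 16.5]
width: 0.0568
gripper_force: 30.0
```

Emit:
arm_command([
  [0, 0, 0, 0],
  [0, 0, 0, 0],
  [0, 0, 0, 0],
  [0, 0, 0, 0],
  [0, 0, -0.02, 0],
  [0, 0, -0.05, 0],
  [0, 0, -0.09, 0],
  [0, 0, -0.13, 0],
  [0, 0, -0.15, 0],
  [0, 0, -0.15, 0],
  [0, 0, -0.15, 0],
], jaw=90)

```text
time_s: 29.3
tcp_pos: [0.4937, -0.1252, 0.3554]
ee_rot: [-3.141, 0.0, -2.902]
force: [0.5, -0.2, -0.4]
width: 0.0825
gripper_force: 0.0
```

Run:
```python
from h import *
s=sense(); print(s['tcp_pos'],s['width'],s['force']); c=look('wrist'); d=look('side'); e=look('scene')
print(proj(c,[.494,-.1253,.054]),proj(d,[.494,-.1253,.054]))
a=cv2.resize(c['pixels'],(400,300)); u,v=proj(d,[.52,-.0,.02]).astype(int)
b=cv2.resize(d['pixels'][180:330,290:510],(400,300)); u,v=proj(e,[.55,-.0,.02]).astype(int)
f=cv2.resize(e['pixels'][210:360,225:445],(400,300)); u,v=proj(c,[.494,-.1253,.054]).astype(int)
g=cv2.resize(c['pixels'][v-60:v+60,u-80:u+80],(400,300))
cv2.imwrite('pics/fin.png',np.vstack([np.hstack([a,b]),np.hstack([f,g])])[:,:,::-1])
```

```text
[ 0.49365276 -0.1252405   0.35542068] 0.08253704063916704 [ 0.53769461 -0.15970057 -0.40737972]
[330.4266953  228.00286387] [414.84709   268.1325072]
```

View pics/fin.png

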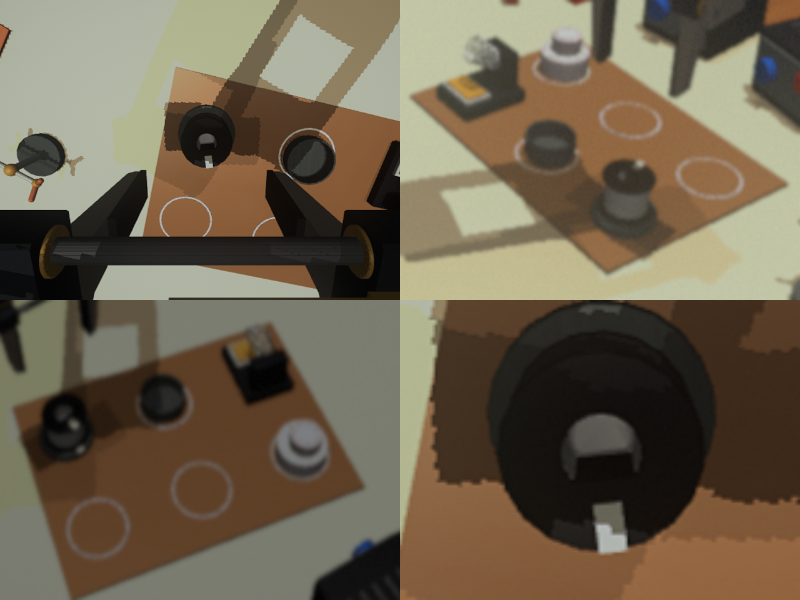

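The final composite shows everything in place. The reel is seated on its base (lower right, bar at (610,525)) and the dish is in its ring (upper left (307,157)). The small tin sits on the large one behind the iron stand (lower left (303,437)), and the clamp stand has not been touched.

```bash
python3 -c "
from plant import close_job; print(close_job())"
```

```text
the job is handed in; nothing more can be done
None
```

The job is handed in at about 29 s, with no verdict shown: the reel is on its post, the dish and large tin are in their circles, the small tin is on the large one, and the clamp stand was not touched.

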